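Load a chip cassette and close the reader's flap

TASK

Take the cassette with the blue grip off the black mat and press it flat into the spring clips in the reader's bay until it snaps fully home. Then take the clear flap by its orange grip, swing it over past upright and lower it gently until it lies fully shut, without letting it drop, and let go. Leave the spent cassette with the yellow grip and all the other things on the bench where they are.

Things in the scene. Friction and masses are not known exactly. Their poses are not given: they have to be found in the camera images.
- cassette_center (a point): The new chip cassette: white plate 64 (x) x 50 (y) x 10 mm (z) with a blue grip rib in the middle of its top, 34 mm long (x), 12 mm thick (y), 28 mm high; 38 mm overall, about 80 g. The point is its centre, 19 mm above its underside. Pinch the rib across its 12 mm, fingertips above the plate. It lies loose on the black mat (8 mm thick), z up. It fits the bay either way round.
- spent_center (a point): The spent cassette, same shape and size but grey with a yellow grip rib; the point is its centre. Either cassette can lie on either half of the mat. It stays where it is.
- bay (a point): Where the cassette's centre is when fully home, 19 mm above the reader's deck (deck: 35 mm above the bench); axes as the reader, the cassette's long side along x. Low guides 12 mm high leave the plate 2 mm play each side in y. The reader's black side walls, 43 mm above the deck, stand 92 mm either side in y; a 12 mm sill is 62 mm in front.
- clip_nose (a point): Lowest inner corner of the rear steel spring clip's nose, 11.5 mm above the deck; its twin faces it at the bay's front end. At rest each nose overhangs the plate's end by 2.5 mm and its slanted lead-in rises outward to 28 mm above the deck. Pressing the cassette straight down (about 5 to 10 N in all; it meets the bottom rigidly) pushes both clips aside; they then snap over the plate's top face.
- reader: The black chip reader, fixed to the bench; origin on the bench directly below the flap's hinge axis, x to its back, y to its left, z up. It reaches from x = -140 to +160 mm and y = -100 to 100 mm. The bay's centre is at x = -70 mm. A column at the back carries an imaging head above the open flap.
- head_edge (a point): Middle of the front lower edge of the imaging head, which spans reader x = 65 to 155 mm, y = -30 to 30 mm, z = 283 to 329 mm. It hangs over the open flap's grip, which therefore cannot be reached from straight above; a tool tilted about 40 degrees, coming down from the reader's front with the fingers pointing to its back and down, reaches it.
- lid_hinge (a point): Middle of the flap's hinge axis, which runs along the reader's y, 82 mm above the bench; axes as the reader.
- lid_grip (a point): Centre of the orange grip on the flap's free edge: a round bar 20 mm in diameter, 30 mm long, parallel to the hinge, 165 mm from the hinge axis in the plane of the flap, on a 14 mm wide stem; the flap's edge is 31 mm from the bar's centre. Pinch it over its 30 mm length by the two flat ends (fingers closing along the reader's y); it can turn between the fingers. Its x points to the hinge.
- lid (a joint): Angle q of the clear flap with white rim (134 deep x 186 wide mm, about 0.3 kg): 0 shut, level on its stop; 1.57 upright; 1.92 wide open, leaning back on its posts, as at the start. The grip is 165 cos(q) mm in front of the hinge axis and 165 sin(q) mm above it. The hinge is lightly damped: let go in front of upright, the flap falls shut with a bang.
- bottle_center (a point): Glass reagent bottle with a blue cap, 64 mm in diameter, 150 mm tall, loose; its centre. Bystander.
- jar_center (a point): Jar with an orange cap, 56 mm in diameter, 70 mm tall, loose; its centre. Bystander.
- beaker_center (a point): Yellow plastic beaker, 72 mm in diameter, 85 mm tall, loose; its centre. Bystander.
- tipbox_center (a point): Open green pipette-tip box, 120 x 85 x 50 mm, loose; its centre. Bystander.
- pipette_center (a point): Hand pipette lying on the bench, loose: white body 120 x 26 x 24 mm with a thin grey shaft and a blue plunger; the centre of its body. Bystander.
Mind the look-alikes: they are no part of the job. What is shaped like the part that bears cassette_center but purple is not meant.

How it is judged:
By the outcome, as a careful person would: the job done as asked, in the order asked, and still so for the second after the job is handed in, with the robot touching nothing.
It also fails if it takes over 54 s, if anything falls off the work surface, if the arm or the gripper's body presses on something with over 40 N, if the wrist force passes 120 N, or if a joint passes its speed limit or range.

ROBOT

A 6-joint arm with a two-finger parallel gripper is mounted at the origin on the work surface. World frame = base frame: x ahead of the robot, y to its left, z up, the work surface at z = 0. Lengths are in m, angles in rad, forces in N, time in s.
With the tool pointing down it reaches from about 0.3 to 0.775 m from the base axis. Payload 14.6 kg.
Tool frame: the origin (TCP) lies at the centre of the arm's flange, where the gripper is bolted on; the fingertips stand 199 mm ahead of it and the grasp point (between the pads) lies ctrl.tcp_to_grasp ahead of it (ctrl.tcp_to_grasp is the distance from the TCP to the grasp point, in m); z points along the fingers, y is the line along which they close (so a half turn about z gives the same grasp; the last joint's range is limited). The gripper opens to 94 mm and grips with 3 to 60 N. Pads are 16 mm wide; open, the fingers measure 119 mm over their backs; the gripper's body (75 mm by 177 mm) begins 78 mm behind the grasp point.
Start: joints at [-1.289, 0.3, 1.521, -0, 1.321, -0.067], TCP at [0.188, -0.517, 0.405] pointing down, gripper open.
Joint ranges: [-3.03, 3.03], [-0.79, 2.21], [0.23, 2.52], [-1.04, 4.18], [0, 3.07], [-2.55, 2.55]. Speed limits (rad/s): [2.22, 2.22, 2.57, 3.14, 3.14, 3.14].

INTERFACE

Orientations are given as [roll, pitch, yaw] about the fixed x, y, z axes, in that order (R = Rz(yaw) Ry(pitch) Rx(roll)).
In Python, from station import ctrl gives the robot as it stands. The module is installed in compiled form; this text tells all that it offers.
- The arm moves only by the shell command python3 -m jog 'ROWS' [OPENING] [FORCE]. ROWS is JSON, a list of rows, each a list of 6 numbers: the shift along the tool's x, y, z in cm, then the turn, a rotation vector about the tool's x, y, z in rad. In form: [[tx, ty, tz, ax, ay, az], ...]. A call has 1 to 8 rows; each row is the pose to reach, as a shift and turn from the pose commanded when the call began, along the tool's axes at that moment; what a row does not reach only later rows make up. A row lasts 1/10 s, in which the tool goes at most 50 mm and 8.59 degrees, less where a joint would pass 70% of its speed; a pose out of reach is approached as far as the arm can. A call with a gripper value outside its range is refused whole. OPENING is the opening in per cent of the stroke, from 0 (shut) to 100 (fully open), set as the call begins (- or left out, the last holds). The fingers move at their own pace and stop on an object; FORCE is the grip in N (left out, the last holds). Time passes only in rows, so rows that repeat a pose let the fingers close. It gives the time, the measured TCP pose, the force, the opening and the grip force at its end, in the units of the state.
- ctrl.get_obs(): the state, without advancing time (a new reading comes with each control period).
- ctrl.camera(name): name is "scene" or "top" or "wrist"; returns a dict with "img" (400x640x3 uint8, blue, green, red), "intrinsics" (3x3 intrinsics, pixels), "R" (3x3) and "t" (3): a world point X has camera coordinates R X + t. Camera axes: x right, y down, z forward; pixel columns grow to the right and rows downward; lengths in m; the calibration is good to about 2 mm. A picture is of the moment at which its call begins. There is no depth.
- ctrl.hand_in(): hands the job in; it is judged then, once.
The state is a dict: "time_s": time; "qpos": joint angles; "joint_vel": joint speeds; "tau": joint torques, N m; "ee_pos": TCP position; "eef_rot": TCP orientation; "force": force on the tool from outside, world axes, zero at the start; "moment": the same for the moment, N m; "grip_width": finger opening in m; "grip_force": force on a finger pad.
Only numpy, scipy, OpenCV 4.12 (cv2) and the standard library are available. Lean on these libraries where they do the work, as an engineer would, in place of code of your own. Each camera call takes 0.05 s, during which the arm holds its last target. There are 200 camera calls.

## Working session

There is one attempt and no reset: what is moved stays moved. The work goes in short steps, Python scripts to look and compute and a shell command to move; the robot and the scene stay as the last step left them, time stands still between calls to the robot, and variables do not carry over. Pictures are saved under pics/ and viewed, at most 14 in all, crops included, and the job is handed in when it is done.

```bash
ls; mkdir -p pics; python3 - <<'E'
from station import ctrl
import cv2,numpy as np
for n in ("scene","top"):
    c=ctrl.camera(n); cv2.imwrite(f"pics/{n}0.png",c["img"]); print(n,c["intrinsics"].tolist(),np.round(c["R"],4).tolist(),np.round(c["t"],4).tolist())
print(ctrl.get_obs(),ctrl.tcp_to_grasp)
E
```

```text
pics
scene [[474.03355501004495, 0.0, 319.7191027318104], [0.0, 474.03355501004495, 199.17122523218362], [0.0, 0.0, 1.0]] [[-0.7881, 0.6154, 0.0121], [0.5118, 0.6662, -0.5424], [-0.3419, -0.4213, -0.84]] [0.4545, -0.155, 1.7064]
top [[411.0313608059065, 0.0, 323.3440820325392], [0.0, 411.0313608059065, 195.03198746081904], [0.0, 0.0, 1.0]] [[-0.1113, -0.9938, -0.003], [-0.9672, 0.109, -0.2293], [0.2282, -0.0226, -0.9734]] [0.0072, 0.5882, 1.3076]
{'time_s': 0.1, 'qpos': array([-1.28859846e+00,  3.00415616e-01,  1.52144308e+00,  2.37899971e-05,
        1.32072695e+00, -6.66000806e-02]), 'joint_vel': array([-0.00152415, -0.00120065, -0.00286903,  0.00162481, -0.00107491,
       -0.00203065]), 'tau': array([ 1.71138665e-03, -5.32650125e+01, -3.53283119e+01,  7.10358960e-02,
        2.34954699e-02, -4.19109040e-05]), 'ee_pos': array([ 0.18796745, -0.51686826,  0.40417505]), 'eef_rot': array([-3.14060340e+00, -8.90775073e-05,  3.48792005e-01]), 'force': array([ 0.09968867, -0.32421471, -0.77245981]), 'moment': array([ 0.01148043,  0.01933856, -0.00966065]), 'grip_force': 0.0, 'grip_width': 0.09391182403853397} 0.1804
```

View pics/scene0.png

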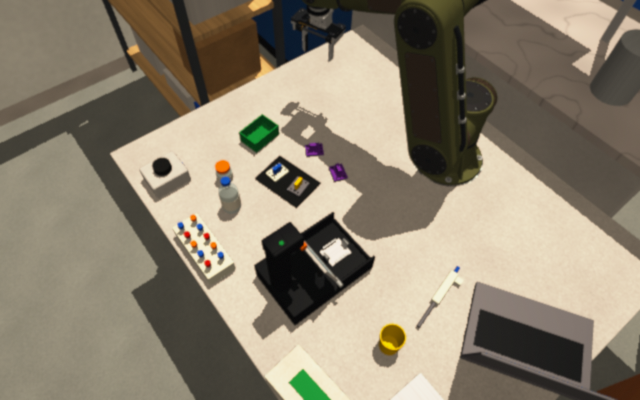

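View pics/top0.png

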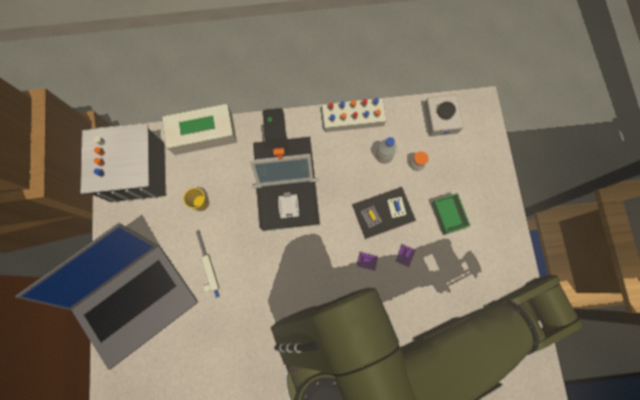

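Top view: the new cassette (blue rib on white plate) is at about (397,207). Things it could be mistaken for are the spent one (yellow rib) at (372,215) and the purple look-alikes at (368,261) and (405,254). The blue-capped bottle is at (387,148) and the reader at (287,190), with its orange grip at (279,153). I choose (397,207) and will check it in a close crop.

```bash
cat > h.py <<'E'
from station import ctrl
import cv2,numpy as np
from scipy.spatial.transform import Rotation as Ro
def ray(c,p):
    K,R,t=c["intrinsics"],c["R"],c["t"]
    return -R.T@t, R.T@np.linalg.solve(K,[p[0],p[1],1.])
def plane(c,p,z):
    o,d=ray(c,p); return o+d*(z-o[2])/d[2]
def tri(c1,p1,c2,p2):
    (a,u),(b,v)=ray(c1,p1),ray(c2,p2)
    s=np.linalg.lstsq(np.c_[u,-v],b-a,rcond=None)[0]; A,B=a+s[0]*u,b+s[1]*v
    return (A+B)/2,np.linalg.norm(A-B)
def proj(c,X):
    q=c["intrinsics"]@(c["R"]@np.asarray(X,float)+c["t"]); return q[:2]/q[2]
def blobs(img,lo,hi,box=None,amin=6):
    m=cv2.inRange(cv2.cvtColor(img,cv2.COLOR_BGR2HSV),np.array(lo),np.array(hi))
    if box is not None:
        k=np.zeros_like(m); x0,y0,x1,y1=box; k[y0:y1,x0:x1]=255; m&=k
    n,l,s,ce=cv2.connectedComponentsWithStats(m)
    return m,sorted([(int(s[i,4]),ce[i].round(1).tolist(),s[i,:4].tolist()) for i in range(1,n) if s[i,4]>=amin],reverse=True)
def tool(): # TCP pose
    o=ctrl.get_obs(); return o["ee_pos"],Ro.from_euler("xyz",o["eef_rot"]),o
E
python3 - <<'E'
from h import *
T=ctrl.camera("top");S=ctrl.camera("scene")
for n,c,bx in(("top",T,((350,180,420,240),(250,140,300,170))),("scene",S,((255,150,325,205),(290,235,320,255)))):
    print(n,"blue",blobs(c["img"],(100,110,60),(130,255,255),bx[0])[1][:3])
    print("yellow",blobs(c["img"],(18,110,90),(35,255,255),bx[0])[1][:3])
    print("orange",blobs(c["img"],(3,130,100),(16,255,255),bx[1])[1][:3])
    print("dark",blobs(c["img"],(0,0,0),(180,255,60),None,300)[1][:8])
a=cv2.resize(T["img"][130:240,240:425],None,fx=4.3,fy=4.3,interpolation=cv2.INTER_CUBIC)
cv2.imwrite("pics/t1.png",a[:600,:800])
E
```

```text
top blue [(16, [397.2, 205.4], [396, 202, 4, 8])]
yellow [(52, [371.5, 214.8], [368, 210, 8, 11])]
orange [(104, [278.6, 151.9], [273, 147, 12, 12])]
dark [(2847, [128.7, 301.0], [85, 262, 89, 80]), (1787, [605.5, 387.0], [565, 371, 75, 29]), (1251, [593.0, 185.0], [532, 159, 108, 52]), (695, [608.6, 316.1], [575, 309, 65, 16]), (565, [321.0, 357.9], [295, 334, 74, 66]), (311, [316.7, 308.9], [288, 290, 76, 32]), (300, [418.8, 342.2], [401, 321, 51, 34])]
scene blue [(57, [276.5, 167.8], [273, 163, 8, 11])]
yellow [(81, [297.8, 182.2], [294, 176, 9, 14])]
orange [(34, [303.7, 245.7], [301, 241, 6, 9])]
dark [(16610, [401.6, 71.9], [252, 0, 245, 186]), (6391, [306.9, 267.9], [256, 213, 118, 112]), (3949, [529.7, 345.2], [474, 310, 109, 72]), (1337, [530.3, 377.5], [461, 353, 144, 47]), (1124, [190.7, 49.7], [172, 0, 37, 105]), (1028, [287.9, 182.7], [257, 157, 62, 50]), (362, [118.7, 33.0], [103, 0, 33, 71]), (312, [606.7, 65.5], [591, 41, 32, 50])]
```

View pics/t1.png

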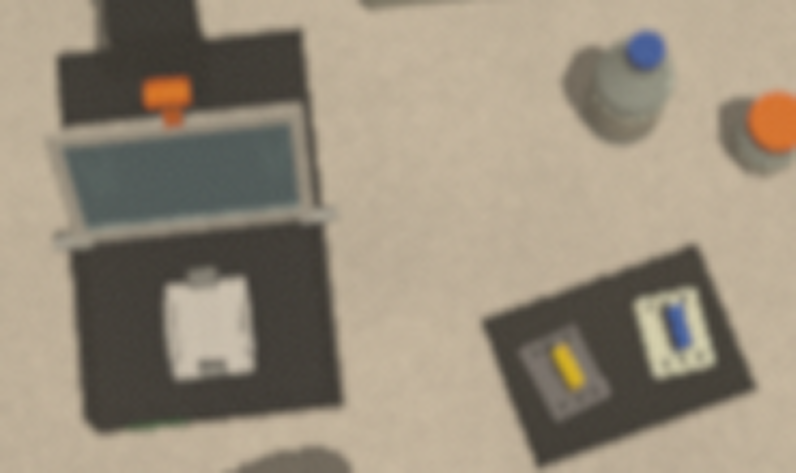

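The crop confirms the choice: blue rib on a white plate at crop (679,327), on the right half of the mat, with the yellow one at (568,367). The bay floor is at crop (210,328), its clips at (202,274) and (212,367). The hinge pegs are at (70,240) and (325,213), and the orange bar is at (167,93).

```bash
python3 - <<'E'
from h import *
T=ctrl.camera("top");S=ctrl.camera("scene")
f=lambda u,v:(240+u/4.3-.4,130+v/4.3-.4)
P=lambda u,v,z:plane(T,f(u,v),z)
pr=lambda n,x:print(n,np.round(x,4))
pr("rib",P(679,327,.046)); pr("rib2v",tri(T,f(679,327),S,(276.5,167.8))[0])
c=[P(*k,.018) for k in((635,298),(697,287),(715,367),(656,379))]
pr("plate",np.mean(c,0)); d=c[0]+c[1]-c[2]-c[3]; pr("yaw cassette",np.degrees(np.arctan2(d[1],d[0])));pr("size",[np.linalg.norm(d)/2,np.linalg.norm(c[0]-c[1])])
d=P(670,305,.046)-P(685,348,.046);pr("rib yaw",np.degrees(np.arctan2(d[1],d[0])))
c=[P(*k,.035) for k in((165,285),(248,276),(255,372),(176,381))]
pr("bay",np.mean(c,0)); d=c[0]+c[1]-c[2]-c[3]; pr("yaw bay",np.degrees(np.arctan2(d[1],d[0])));pr("size",[np.linalg.norm(d)/2,np.linalg.norm(c[0]-c[1])])
h1,h2=P(70,240,.082),P(325,213,.082); d=h1-h2; pr("hinge",(h1+h2)/2); pr("len,yaw",[np.linalg.norm(d),np.degrees(np.arctan2(-d[0],d[1]))])
b1,b2=P(58,55,.035),P(302,32,.035); d=b1-b2; pr("back",(b1+b2)/2); pr("len,yaw",[np.linalg.norm(d),np.degrees(np.arctan2(-d[0],d[1]))])
pr("grip",P(167,93,.082+.155)); print(tri(T,f(167,93),S,(303.7,245.7)))
E
```

```text
rib [ 0.5258 -0.3041  0.046 ]
rib2v [ 0.5274 -0.3057  0.0351]
plate [ 0.5269 -0.3065  0.018 ]
yaw cassette 4.72
size [0.0671 0.0511]
rib yaw 10.3218
bay [0.5684 0.0625 0.035 ]
yaw bay -0.0441
size [0.0782 0.0665]
hinge [0.6397 0.0622 0.082 ]
len,yaw [ 0.1988 -0.1676]
back [0.8099 0.0657 0.035 ]
len,yaw [ 0.2017 -0.7307]
grip [0.6951 0.0643 0.237 ]
(array([0.69384993, 0.06889697, 0.23097713]), np.float64(0.010570237688662913))
```

```bash
python3 -m jog '[[39,-8.3,7,0,0,0.23],[39,-8.3,7,0,0,0.23],[39,-8.3,7,0,0,0.23],[39,-8.3,7,0,0,0.23],[39,-8.3,7,0,0,0.23],[39,-8.3,7,0,0,0.23],[39,-8.3,7,0,0,0.23],[39,-8.3,7,0,0,0.23]]' 60
python3 -m jog '[[0,0,0,0,0,0],[0,0,0,0,0,0]]'
python3 - <<'E'
from h import *
p,R,o=tool(); print(p,o["eef_rot"],o["time_s"])
c=ctrl.camera("wrist"); cv2.imwrite("pics/w1.png",c["img"]); print(np.round(c["R"],3).tolist(),-c["R"].T@c["t"])
for z in(.018,.046): print(proj(c,(.527,-.305,z)))
print(blobs(c["img"],(100,110,40),(130,255,255))[1][:5])
E
```

```text
time_s: 1.1
ee_pos: [0.5205, -0.3087, 0.3358]
eef_rot: [3.141, -0.0, 0.119]
force: [0.2, -1.0, 0.4]
grip_width: 0.0563
grip_force: 0.0
time_s: 1.3
ee_pos: [0.5194, -0.3095, 0.3356]
eef_rot: [-3.141, 0.001, 0.121]
force: [-0.0, 0.0, 0.0]
grip_width: 0.0569
grip_force: 0.0
[ 0.5193582  -0.30952799  0.33556858] [-3.14102816e+00  8.56242849e-04  1.20569864e-01] 1.3
[[0.121, -0.993, 0.001], [-0.962, -0.117, 0.248], [-0.246, -0.03, -0.969]] [ 0.59065885 -0.30122127  0.31510755]
[318.5884956 192.8545893]
[318.23692338 198.76053628]
[(366, [320.0, 197.1], [315, 181, 11, 34]), (6, [316.2, 178.3], [315, 178, 4, 2])]
```

View pics/w1.png

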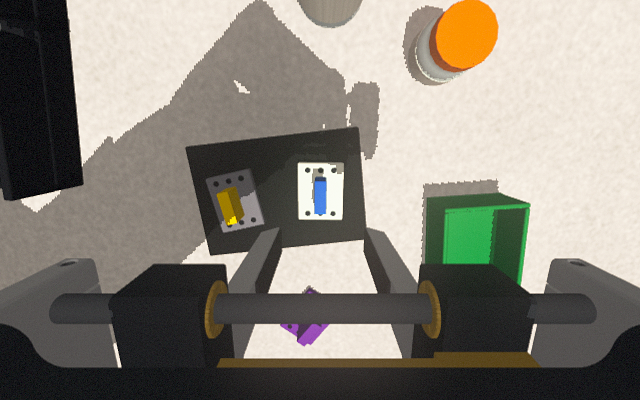

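The wrist view shows the blue-ribbed cassette at (320,191), aligned with the camera, with the yellow one at (236,202). The tip box is at (478,240) and clear of it.

```bash
python3 - <<'E'
from h import *
c=ctrl.camera("wrist");p,R,o=tool()
m,b=blobs(c["img"],(0,0,150),(180,255,255),(280,150,350,228),50)
k=np.zeros_like(m);k[150:228,280:350]=255
hull=cv2.convexHull(cv2.findNonZero(m)); r=cv2.minAreaRect(hull); print(r,b[:3])
q=[plane(c,x,.018) for x in cv2.boxPoints(r)]; print(np.round(q,4).tolist(),np.mean(q,0))
e=[q[i]-q[(i+1)%4] for i in range(2)]; print([np.linalg.norm(x) for x in e],[np.degrees(np.arctan2(x[1],x[0])) for x in e])
mb,_=blobs(c["img"],(100,110,40),(130,255,255)); rb=cv2.minAreaRect(cv2.findNonZero(mb)); print(rb)
t=np.array([.527,-.305,0]); 
for n,x in (("plate",np.mean(q,0)),):
    g=np.array([x[0],x[1],.0365]); print(n,R.inv().apply(g-R.apply([0,0,.1804])-p)*100)
E
```

```text
((319.5, 190.5), (57.0, 45.0), 90.0) [(2366, [319.4, 190.4], [297, 162, 46, 58])]
[[0.5569, -0.2792, 0.018], [0.5626, -0.3267, 0.018], [0.4997, -0.3354, 0.018], [0.4938, -0.2854, 0.018]] [ 0.52825457 -0.30668707  0.018     ]
[np.float64(0.047845880340146855), np.float64(0.06344933541292545)] [np.float64(96.82666382307012), np.float64(7.834215301499529)]
((319.0, 195.0), (36.0, 10.0), 90.0)
plate [ 1.04409991 -0.28987904 11.94060458]
```

```bash
python3 -m jog '[[1.0,-0.3,5,0,0,-0.01],[1.0,-0.3,8,0,0,-0.01],[1.0,-0.3,10,0,0,-0.01],[1.0,-0.3,11,0,0,-0.01],[1.0,-0.3,11.4,0,0,-0.01],[1.0,-0.3,11.4,0,0,-0.01],[1.0,-0.3,11.4,0,0,-0.01]]' 60
python3 - <<'E'
from h import *
p,R,o=tool(); print(p,R.apply([0,0,.1804])+p,o["force"])
c=ctrl.camera("wrist"); cv2.imwrite("pics/w2.png",c["img"][150:400,150:490])
E
```

```text
time_s: 2.1
ee_pos: [0.5286, -0.3063, 0.2234]
eef_rot: [3.14, -0.001, 0.128]
force: [-0.7, -0.5, -0.0]
grip_width: 0.0565
grip_force: 0.0
[ 0.52855542 -0.30629818  0.22342901] [ 0.52883505 -0.30648068  0.04302932] [-0.7055126  -0.51704945 -0.04124479]
```

View pics/w2.png

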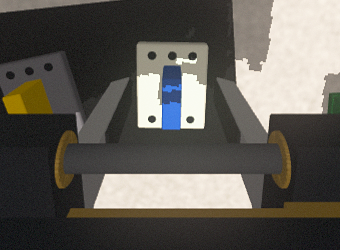

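The crop shows the blue rib at (172,98), midway between the fingers and clear of the yellow cassette. Closing the gripper and lifting.

```bash
python3 -m jog '[[0,0,0.1,0,0,0],[0,0,0.1,0,0,0],[0,0,0.1,0,0,0],[0,0,0.1,0,0,0],[0,0,0.1,0,0,0],[0,0,0.1,0,0,0]]' 0 45
python3 -m jog '[[0,0,-1,0,0,0],[0,0,-4,0,0,0],[0,0,-8,0,0,0],[0,0,-12,0,0,0],[0,0,-12,0,0,0]]'
python3 - <<'E'
from h import *
p,R,o=tool(); print(p,o["eef_rot"])
x=np.array([.5685,.0625,0]); print(R.inv().apply(x-p)*100)
E
```

```text
time_s: 2.75
ee_pos: [0.5285, -0.3059, 0.2211]
eef_rot: [-3.142, -0.0, 0.129]
force: [1.3, -1.7, 0.2]
grip_width: 0.0122
grip_force: 11.3
time_s: 3.25
ee_pos: [0.5288, -0.3061, 0.3478]
eef_rot: [3.135, -0.007, 0.129]
force: [-0.1, -0.2, -0.8]
grip_width: 0.0116
grip_force: 45.0
[ 0.52883274 -0.30607621  0.34775709] [ 3.13540165 -0.00718044  0.1288696 ]
[  8.42059753 -36.25719803  34.61326604]
```

```bash
python3 -m jog '[[1.9,-5,0,0,0,0.13],[1.9,-10,0,0,0,0.13],[1.9,-15,0,0,0,0.13],[1.9,-20,0,0,0,0.13],[1.9,-25,0,0,0,0.13],[1.9,-30,0,0,0,0.13],[1.9,-34,0,0,0,0.13],[1.9,-36.9,0,0,0,0.13]]'
python3 -m jog '[[0,0,0,0,0,0],[0,0,0,0,0,0],[0,0,0,0,0,0]]'
python3 - <<'E'
from h import *
p,R,o=tool(); print(p,o["eef_rot"])
c=ctrl.camera("wrist"); cv2.imwrite("pics/w3.png",c["img"]); print(-c["R"].T@c["t"])
for X in((.5685,.0625,.035),(.638,.062,.082),(.694,.062,.237)): print(proj(c,X))
E
```

```text
time_s: 4.05
ee_pos: [0.4991, 0.065, 0.3411]
eef_rot: [-3.141, 0.0, 0.0]
force: [0.1, -0.9, -1.5]
grip_width: 0.0117
grip_force: 45.0
time_s: 4.35
ee_pos: [0.5, 0.0617, 0.341]
eef_rot: [3.141, 0.0, -0.002]
force: [-0.8, 0.2, -1.6]
grip_width: 0.0115
grip_force: 45.0
[0.50003278 0.06170962 0.34101759] [ 3.14143453e+00  2.42463616e-04 -1.94182895e-03]
[0.571855   0.06122306 0.32060405]
[320.71448504 136.35692846]
[320.80144785  44.50965591]
[ 316.33175909 -556.96077228]
```

View pics/w3.png

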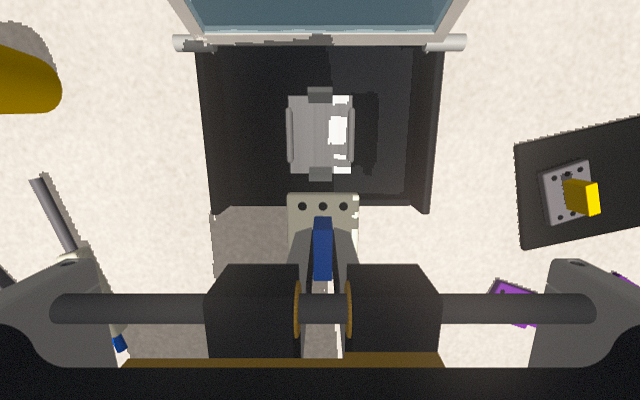

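The wrist view shows the bay clips at (320,94) and (320,174), the guides at u≈290 and 352, and the hinge ends at (174,43) and (466,42). The held cassette is square to the reader, its plate's far edge running from (288,193) to (358,193).

```bash
python3 - <<'E'
from h import *
c=ctrl.camera("wrist");p,R,o=tool();g=cv2.cvtColor(c["img"],cv2.COLOR_BGR2GRAY).astype(int)
for r in(92,120,140,170,176): print(r,g[r,280:362].tolist())
print("col320",g[80:205,320].tolist()); print("plate row199",g[199,280:366].tolist())
P=lambda u,v,z:np.round(plane(c,(u,v),z),4)
print("hinge",P(173,43,.082),P(466.5,42.5,.082))
print("clips",P(320,94,.055),P(320.5,174,.055))
print("plate far edge",P(288,193,.138),P(358.5,193,.138))
E
```

```text
92 [35, 28, 35, 32, 37, 38, 33, 28, 34, 33, 33, 39, 36, 40, 32, 35, 34, 35, 33, 32, 36, 29, 38, 26, 37, 37, 41, 78, 96, 92, 95, 90, 90, 87, 91, 88, 93, 93, 88, 91, 92, 92, 90, 89, 90, 92, 89, 91, 89, 90, 93, 91, 69, 45, 54, 53, 51, 52, 54, 50, 52, 53, 53, 55, 55, 53, 58, 53, 54, 55, 55, 45, 43, 46, 57, 57, 53, 55, 55, 54, 55, 57]
120 [34, 37, 40, 37, 31, 65, 129, 134, 144, 134, 123, 109, 92, 143, 142, 146, 146, 143, 144, 148, 145, 143, 144, 146, 145, 150, 145, 145, 146, 150, 148, 148, 147, 145, 145, 144, 148, 143, 149, 146, 150, 145, 148, 147, 146, 140, 143, 163, 240, 238, 250, 249, 249, 249, 248, 248, 248, 247, 246, 245, 246, 247, 248, 247, 251, 253, 141, 130, 91, 119, 132, 144, 138, 128, 101, 42, 36, 42, 43, 43, 43, 44]
140 [34, 35, 38, 38, 38, 39, 80, 133, 140, 143, 127, 119, 91, 121, 141, 140, 145, 139, 141, 148, 144, 142, 143, 143, 144, 144, 147, 145, 147, 147, 146, 146, 146, 139, 141, 139, 148, 148, 149, 146, 145, 143, 144, 147, 149, 139, 141, 169, 255, 248, 248, 249, 248, 249, 248, 249, 249, 248, 247, 246, 247, 247, 248, 248, 251, 253, 137, 115, 106, 131, 137, 146, 133, 125, 6
[... 1275 characters left out ...]
 45, 43, 41, 43, 43, 46, 44, 44, 46, 38, 99, 115, 123, 141, 147, 146, 148, 152, 149, 154, 111, 57, 36]
plate row199 [39, 36, 37, 37, 37, 46, 82, 146, 149, 151, 150, 150, 149, 150, 147, 152, 149, 149, 148, 145, 148, 147, 152, 149, 151, 152, 147, 150, 150, 149, 151, 152, 149, 152, 148, 149, 147, 147, 154, 150, 152, 149, 148, 150, 150, 150, 149, 150, 150, 149, 152, 149, 150, 151, 153, 147, 149, 150, 152, 151, 150, 151, 152, 153, 151, 149, 150, 152, 149, 150, 153, 147, 181, 255, 254, 254, 254, 254, 243, 93, 45, 54, 50, 56, 57, 56]
hinge [0.6393 0.1757 0.082 ] [ 0.6392 -0.0506  0.082 ]
clips [0.6056 0.0627 0.055 ] [0.5337 0.0626 0.055 ]
plate far edge [0.5329 0.0839 0.138 ] [0.5328 0.0366 0.138 ]
```

```bash
python3 - <<'E'
from h import *
c=ctrl.camera("wrist");p,R,o=tool()
P=lambda u,v,z:np.round(plane(c,(u,v),z),4)
a,b=P(319.7,102.5,.0465),P(320.3,166.3,.0465);print(a,b,(a+b)/2)
for r,l,q in((120,285.3,354.5),(140,286,354)):print(P(l,r,.047),P(q,r,.047),(P(l,r,.047)+P(q,r,.047))/2)
print(p,o["eef_rot"],P(322.4,192,.138))
E
```

```text
[0.5993 0.0631 0.0465] [0.5401 0.0628 0.0465] [0.5697  0.06295 0.0465 ]
[0.5838 0.0956 0.047 ] [0.5836 0.0303 0.047 ] [0.5837  0.06295 0.047  ]
[0.5654 0.0955 0.047 ] [0.5652 0.0303 0.047 ] [0.5653 0.0629 0.047 ]
[0.50007162 0.0615957  0.3410649 ] [ 3.14149874e+00  1.21485211e-04 -2.58540651e-03] [0.5335 0.0608 0.138 ]
```

```bash
python3 -m jog '[[4,-0.2,0,0,0,0],[6.9,-0.2,0,0,0,0],[6.9,-0.2,2.5,0,0,0],[6.9,-0.2,4.5,0,0,0],[6.9,-0.2,5,0,0,0],[6.9,-0.2,5,0,0,0],[6.9,-0.2,5,0,0,0]]'
python3 - <<'E'
from h import *
p,R,o=tool(); print(p,o["eef_rot"],o["force"])
c=ctrl.camera("wrist"); cv2.imwrite("pics/w4.png",c["img"][100:400,150:490])
E
```

```text
time_s: 5.2
ee_pos: [0.5692, 0.0641, 0.2922]
eef_rot: [-3.141, -0.001, -0.002]
force: [-1.1, -0.8, -1.3]
grip_width: 0.012
grip_force: 45.0
[0.56915407 0.06414353 0.29223671] [-3.14148626e+00 -1.36836482e-03 -1.57107272e-03] [-1.08387146 -0.81584179 -1.34011889]
```

View pics/w4.png

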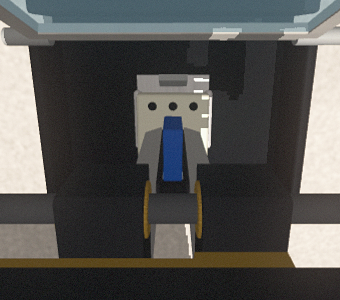

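The crop shows the plate (mid u≈173) lined up with the rear clip (u≈173). Descending and pressing in small steps.

```bash
python3 -m jog '[[0,0,1,0,0,0],[0,0,2,0,0,0],[0,0,2.5,0,0,0],[0,0,3,0,0,0],[0,0,3.2,0,0,0],[0,0,3.2,0,0,0]]' - 60
python3 -m jog '[[0,0,0.3,0,0,0],[0,0,0.6,0,0,0],[0,0,0.8,0,0,0],[0,0,0.9,0,0,0],[0,0,1.0,0,0,0],[0,0,1.1,0,0,0],[0,0,1.1,0,0,0]]'
```

```text
time_s: 5.85
ee_pos: [0.5693, 0.0644, 0.26]
eef_rot: [-3.141, -0.002, -0.001]
force: [-0.0, -0.2, 8.3]
grip_width: 0.0116
grip_force: 60.0
time_s: 6.55
ee_pos: [0.5688, 0.0644, 0.2481]
eef_rot: [3.142, 0.001, -0.001]
force: [-3.7, -1.0, 4.0]
grip_width: 0.0113
grip_force: 60.0
```

```bash
python3 -m jog '[[0,0,0.1,0,0,0],[0,0,0.15,0,0,0],[0,0,0.2,0,0,0],[0,0,0.2,0,0,0]]'
python3 -m jog '[[0,0,0.1,0,0,0],[0,0,0.1,0,0,0],[0,0,0.1,0,0,0]]'
python3 - <<'E'
from h import *
p,R,o=tool(); print(p,o["force"])
c=ctrl.camera("wrist"); cv2.imwrite("pics/w5.png",cv2.resize(c["img"][80:300,200:440],None,fx=2,fy=2))
E
```

```text
time_s: 6.95
ee_pos: [0.5688, 0.0644, 0.248]
eef_rot: [3.141, 0.0, -0.001]
force: [-15.0, -0.8, 27.3]
grip_width: 0.0118
grip_force: 60.0
time_s: 7.25
ee_pos: [0.5688, 0.0644, 0.248]
eef_rot: [3.142, -0.0, -0.001]
force: [-20.9, -2.0, 38.7]
grip_width: 0.0118
grip_force: 60.0
[0.56879792 0.06443148 0.24802996] [-20.94171044  -2.0327604   38.70462656]
```

View pics/w5.png

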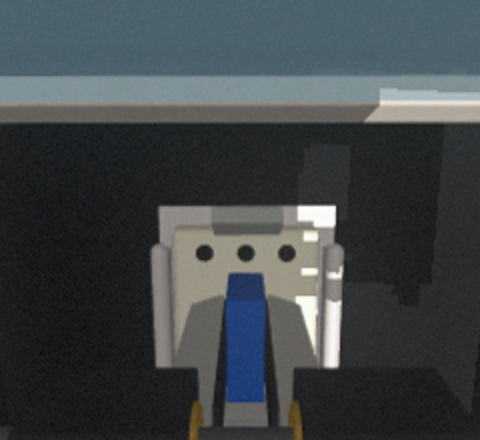

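The rear clip nose overlaps the plate's top edge, and the plate sits between the guides. The rigid stop is at the expected height (TCP z = 0.248), so the cassette is home. Relaxing and releasing.

```bash
python3 -m jog '[[0,0,-0.2,0,0,0],[0,0,-0.3,0,0,0],[0,0,-0.3,0,0,0]]'
python3 -m jog '[[0,0,0,0,0,0],[0,0,0,0,0,0],[0,0,0,0,0,0],[0,0,0,0,0,0]]' 35 20
python3 -m jog '[[0,0,-1,0,0,0],[0,0,-2.5,0,0,0],[0,0,-5,0,0,0],[0,0,-8,0,0,0],[-3,0,-10,0,0,0],[-7,0,-10,0,0,0],[-7,0,-10,0,0,0],[-7,0,-10,0,0,0]]'
python3 - <<'E'
from h import *
p,R,o=tool(); print(p,o["eef_rot"],o["qpos"])
c=ctrl.camera("wrist"); cv2.imwrite("pics/w6.png",c["img"][0:250,180:460]); 
S=ctrl.camera("scene");T=ctrl.camera("top")
for z,n in((.035+.038,"ribtop"),): print(n,proj(c,(.5697,.0629,z)))
print(blobs(c["img"],(100,110,40),(130,255,255),(200,0,440,250))[1][:5])
print("orange",blobs(S["img"],(3,130,100),(16,255,255),(285,230,325,260))[1][:3],blobs(T["img"],(3,130,100),(16,255,255),(250,130,300,170))[1][:3])
E
```

```text
time_s: 7.6
ee_pos: [0.569, 0.0644, 0.2481]
eef_rot: [-3.142, 0.0, -0.001]
force: [-1.3, -0.2, 4.2]
grip_width: 0.0117
grip_force: 60.0
time_s: 8.0
ee_pos: [0.569, 0.0644, 0.248]
eef_rot: [-3.142, 0.0, -0.001]
force: [0.4, 0.2, -0.0]
grip_width: 0.0325
grip_force: 0.0
time_s: 8.8
ee_pos: [0.4987, 0.0645, 0.3498]
eef_rot: [-3.141, -0.002, -0.001]
force: [0.7, -0.4, -0.0]
grip_width: 0.0333
grip_force: 0.0
[0.49871459 0.06450824 0.34982685] [-3.14146401e+00 -2.49025187e-03 -1.05122889e-03] [ 5.57898926e-02  2.49220034e-01  1.71929792e+00 -1.41604654e-05
  1.17058116e+00  1.62764279e+00]
ribtop [323.39967956 134.70156968]
[(468, [322.3, 135.2], [316, 117, 13, 38])]
orange [(35, [303.7, 245.6], [301, 241, 6, 9])] [(102, [278.5, 152.0], [273, 147, 12, 12])]
```

View pics/w6.png

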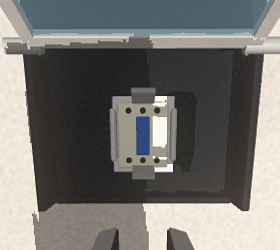

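The crop shows both clips, at (143,98) and (143,168), over the plate ends with the cassette square in the bay. Next I go to the tilted pre-grasp pose for the flap.

```bash
python3 -m jog '[[0.4,0.15,-4,0,0.14,0],[0.8,0.15,-7,0,0.28,0],[1.2,0.15,-10,0,0.42,0],[1.7,0.15,-10.2,0,0.56,0],[1.7,0.15,-10.2,0,0.698,0],[1.7,0.15,-10.2,0,0.698,0],[1.7,0.15,-10.2,0,0.698,0]]' 60
python3 - <<'E'
from h import *
p,R,o=tool(); print(p,o["eef_rot"],o["qpos"],R.as_matrix()[:,2])
c=ctrl.camera("wrist"); cv2.imwrite("pics/w7.png",c["img"])
m,b=blobs(c["img"],(3,130,60),(18,255,255)); print(b[:5],proj(c,(.6959,.0628,.237)))
S=np.array([.6959,.0628,.237]); print("to grip, tool cm",R.inv().apply(S-p)*100-[0,0,18.04])
E
```

```text
time_s: 9.65
ee_pos: [0.5162, 0.0629, 0.4499]
eef_rot: [3.141, -0.693, -0.001]
force: [-0.5, 0.5, 0.5]
grip_width: 0.0565
grip_force: 0.0
[0.51621598 0.06291457 0.44991774] [ 3.14144443e+00 -6.93206097e-01 -1.27945087e-03] [ 0.05588752  0.1079934   1.68395131 -0.05997088  0.65812233  1.6622558 ] [ 0.63900588 -0.0009658  -0.76920125]
[(817, [321.0, 211.9], [304, 197, 34, 36]), (784, [627.0, 264.9], [611, 249, 29, 35]), (142, [520.3, 160.6], [513, 155, 16, 13]), (139, [6.6, 116.6], [0, 107, 20, 15]), (130, [468.4, 139.9], [462, 134, 14, 13])] [321.58260461 207.41030879]
to grip, tool cm [ 0.21573344 -0.0156622   9.81958487]
```

View pics/w7.png

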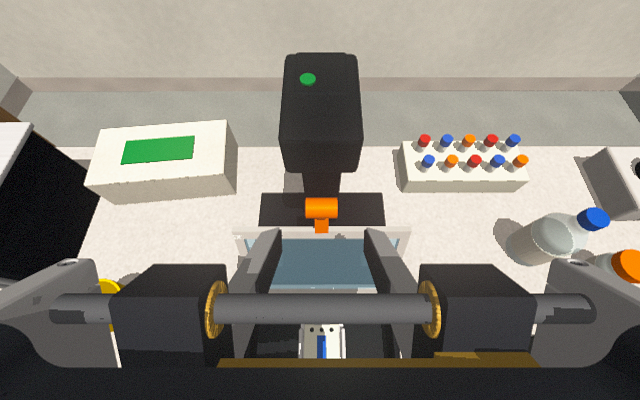

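The orange bar is at (321,207), and the prediction was (321.6,207.4). The imaging head at (320,110) stays above the path, so I advance along the tool axis.

```bash
python3 -m jog '[[0.2,0,3,0,0,0],[0.2,0,6,0,0,0],[0.2,0,8.5,0,0,0],[0.2,0,9.6,0,0,0],[0.2,0,9.8,0,0,0],[0.2,0,9.8,0,0,0]]'
python3 -m jog '[[0.2,0,0,0,0,0],[0.2,0,0,0,0,0],[0.2,0,0,0,0,0],[0.2,0,0,0,0,0],[0.2,0,0,0,0,0]]' 0 20
python3 - <<'E'
from h import *
p,R,o=tool(); print(p,o["eef_rot"],p+R.apply([0,0,.1804]),o["force"])
H=np.array([.6395,.0628,.082]); g=p+R.apply([0,0,.1804])-H; print("q,r",np.arctan2(g[2],-g[0]),np.hypot(g[0],g[2]))
E
```

```text
time_s: 10.3
ee_pos: [0.5804, 0.0629, 0.3768]
eef_rot: [-3.142, -0.697, -0.001]
force: [0.6, -0.3, -0.0]
grip_width: 0.0561
grip_force: 0.0
time_s: 10.8
ee_pos: [0.5818, 0.0637, 0.3782]
eef_rot: [-3.14, -0.699, -0.001]
force: [-1.1, 7.4, 1.9]
grip_width: 0.0296
grip_force: 20.0
[0.58181284 0.06370346 0.37818704] [-3.14040534e+00 -6.99009942e-01 -8.58952499e-04] [0.69789311 0.06381795 0.24009462] [-1.11544775  7.44394209  1.88177534]
q,r 1.924609206421495 0.16853386394908146
```

```bash
cat > plan.py <<'E'
from h import *
import sys
H=np.array([.6395,.0628,.082])
bar=lambda q:H+.165*np.array([-np.cos(q),0,np.sin(q)])
def tilt(q): return .699*min(1,max(0,q/1.4))
def pose(q,b,a): # TCP pose with tool tilt a and bar at tool coords b
    R=Ro.from_euler("xyz",[np.pi,-a,0]); x=bar(q)-R.apply(b); return x,R
def rows(q0,qs,b):
    x0,R0=pose(q0,b,tilt(q0))
    for q in qs:
        x,R=pose(q,b,tilt(q)); d=R0.inv().apply(x-x0)*100; print(f"q{q:.2f} a{tilt(q):.2f}: [{d[0]:.2f},0,{d[2]:.2f},0,{tilt(q)-tilt(q0):.3f},0]")
E
python3 - <<'E'
from plan import *
p,R,o=tool(); b=R.inv().apply(bar(1.92)-p); b[1]=0; print("b",b)
print("A");rows(1.92,[1.85,1.75,1.62,1.5,1.38,1.26,1.14,1.02],b)
print("B");rows(1.02,[.92,.82,.73,.64,.56,.48,.41,.34],b)
E
```

```text
b [-0.00344771  0.          0.18148915]
A
q1.85 a0.70: [-0.61,0,-0.98,0,0.000,0]
q1.75 a0.70: [-1.60,0,-2.30,0,0.000,0]
q1.62 a0.70: [-3.07,0,-3.86,0,0.000,0]
q1.50 a0.70: [-4.60,0,-5.11,0,0.000,0]
q1.38 a0.69: [-6.09,0,-6.17,0,-0.010,0]
q1.26 a0.63: [-6.79,0,-6.97,0,-0.070,0]
q1.14 a0.57: [-7.58,0,-7.48,0,-0.130,0]
q1.02 a0.51: [-8.44,0,-7.69,0,-0.190,0]
B
q0.92 a0.46: [-0.74,0,0.19,0,-0.050,0]
q0.82 a0.41: [-1.45,0,0.59,0,-0.100,0]
q0.73 a0.36: [-2.07,0,1.12,0,-0.145,0]
q0.64 a0.32: [-2.65,0,1.82,0,-0.190,0]
q0.56 a0.28: [-3.12,0,2.57,0,-0.230,0]
q0.48 a0.24: [-3.56,0,3.45,0,-0.270,0]
q0.41 a0.20: [-3.89,0,4.30,0,-0.305,0]
q0.34 a0.17: [-4.19,0,5.25,0,-0.340,0]
```

```bash
python3 -m jog '[[-0.6,-0.1,-1.0,0,0,0],[-1.6,-0.1,-2.3,0,0,0],[-3.05,-0.1,-3.85,0,0,0],[-4.6,-0.1,-5.1,0,0,0],[-6.1,-0.1,-6.15,0,-0.01,0],[-6.8,-0.1,-6.95,0,-0.07,0],[-7.6,-0.1,-7.5,0,-0.13,0],[-8.45,-0.1,-7.7,0,-0.19,0]]'
python3 - <<'E'
from plan import *
p,R,o=tool(); b=np.array([-.00345,0,.1815]); print(p,-o["eef_rot"][1],o["force"],o["joint_vel"])
g=p+R.apply(b)-H; print("q,r",np.arctan2(g[2],-g[0]),np.hypot(g[0],g[2]))
E
```

```text
time_s: 11.6
ee_pos: [0.467, 0.064, 0.3834]
eef_rot: [-3.142, -0.508, -0.001]
force: [0.8, -1.0, -0.0]
grip_width: 0.0296
grip_force: 20.0
[0.46695793 0.06396717 0.38343626] 0.5082696701489762 [ 0.82019517 -0.96533858 -0.04751705] [ 0.00299601 -0.0615556   0.12324706  0.08383658  0.5384043  -0.05867486]
q,r 1.0174321247803926 0.16597024895757426
```

```bash
python3 -m jog '[[-0.75,0,0.2,0,-0.05,0],[-1.45,0,0.6,0,-0.1,0],[-2.05,0,1.1,0,-0.145,0],[-2.65,0,1.8,0,-0.19,0],[-3.1,0,2.55,0,-0.23,0],[-3.55,0,3.45,0,-0.27,0],[-3.9,0,4.3,0,-0.305,0],[-4.2,0,5.25,0,-0.34,0]]'
python3 - <<'E'
from plan import *
p,R,o=tool(); b=np.array([-.00345,0,.1815]); print(p,-o["eef_rot"][1],o["force"])
g=p+R.apply(b)-H; print("q,r",np.arctan2(g[2],-g[0]),np.hypot(g[0],g[2]))
rows(.34,[.28,.22,.16,.11,.07,.04,.02,.0,-.01],b)
E
```

```text
time_s: 12.4
ee_pos: [0.4562, 0.0639, 0.3158]
eef_rot: [3.141, -0.166, -0.001]
force: [-3.7, -1.9, 2.2]
grip_width: 0.0293
grip_force: 20.0
[0.45617343 0.06392937 0.31575219] 0.16561996782597022 [-3.74303492 -1.90755394  2.22279838]
q,r 0.33260504624982945 0.165898737191279
q0.28 a0.14: [0.09,0,0.90,0,-0.030,0]
q0.22 a0.11: [0.23,0,1.84,0,-0.060,0]
q0.16 a0.08: [0.42,0,2.81,0,-0.090,0]
q0.11 a0.05: [0.62,0,3.65,0,-0.115,0]
q0.07 a0.03: [0.81,0,4.34,0,-0.135,0]
q0.04 a0.02: [0.97,0,4.87,0,-0.150,0]
q0.02 a0.01: [1.08,0,5.23,0,-0.160,0]
q0.00 a0.00: [1.20,0,5.58,0,-0.170,0]
q-0.01 a0.00: [1.17,0,5.75,0,-0.170,0]
```

```bash
python3 -m jog '[[0.1,0,0.9,0,-0.03,0],[0.2,0,1.8,0,-0.06,0],[0.4,0,2.8,0,-0.09,0],[0.6,0,3.65,0,-0.115,0],[0.8,0,4.3,0,-0.135,0],[0.95,0,4.7,0,-0.15,0],[1.0,0,5.0,0,-0.16,0],[1.1,0,5.2,0,-0.165,0]]'
python3 -m jog '[[0,0,0.05,0,0,0],[0,0,0.15,0,0,0],[0,0,0.25,0,0,0],[0,0,0.35,0,0,0],[0,0,0.4,0,0,0],[0,0,0.4,0,0,0]]'
python3 - <<'E'
from plan import *
p,R,o=tool(); b=np.array([-.00345,0,.1815]); print(p,-o["eef_rot"][1],o["force"])
g=p+R.apply(b)-H; print("q,r",np.arctan2(g[2],-g[0]),np.hypot(g[0],g[2]))
E
```

```text
time_s: 13.2
ee_pos: [0.4763, 0.0639, 0.2665]
eef_rot: [3.141, -0.003, -0.001]
force: [-3.8, -3.8, 1.2]
grip_width: 0.0302
grip_force: 20.0
time_s: 13.8
ee_pos: [0.4761, 0.0639, 0.2627]
eef_rot: [3.141, -0.003, -0.001]
force: [-2.7, -2.8, 0.7]
grip_width: 0.0296
grip_force: 20.0
[0.47606559 0.06393688 0.26270996] 0.0032905953496904505 [-2.6550771  -2.83856974  0.69509564]
q,r -0.004813375450229555 0.16628910763427765
```

```bash
python3 -m jog '[[0,0,0.05,0,0,0],[0,0,0.1,0,0,0],[0,0,0.15,0,0,0],[0,0,0.2,0,0,0],[0,0,0.2,0,0,0]]'
```

```text
time_s: 14.3
ee_pos: [0.4761, 0.0639, 0.2607]
eef_rot: [3.141, -0.003, -0.001]
force: [-2.5, -5.5, 0.4]
grip_width: 0.0301
grip_force: 20.0
```

```bash
python3 -m jog '[[0,0,0.05,0,0,0],[0,0,0.1,0,0,0],[0,0,0.15,0,0,0],[0,0,0.2,0,0,0],[0,0,0.2,0,0,0]]'
python3 - <<'E'
from plan import *
c=ctrl.camera("scene"); cv2.imwrite("pics/s8.png",cv2.resize(c["img"][205:325,245:385],None,fx=4,fy=4,interpolation=cv2.INTER_CUBIC))
E
```

```text
time_s: 14.8
ee_pos: [0.4761, 0.0639, 0.2593]
eef_rot: [3.141, -0.003, -0.001]
force: [-6.2, -4.2, 8.9]
grip_width: 0.0298
grip_force: 20.0
```

View pics/s8.png

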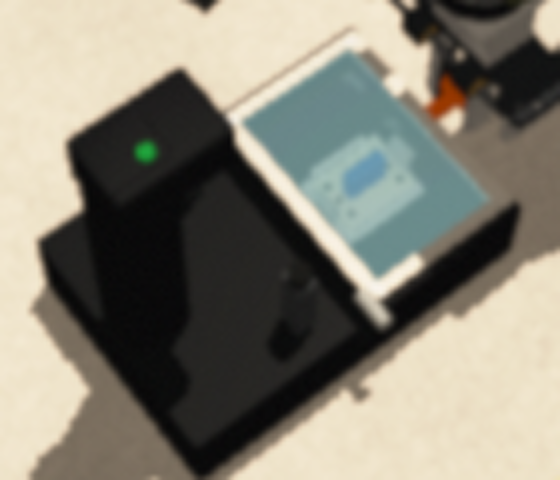

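The crop shows the flap level over the reader with the blue-ribbed cassette visible through it at (365,172). The upward force rose to 9 N, so the flap is on its stop. Letting go and retreating.

```bash
python3 -m jog '[[0,0,0,0,0,0],[0,0,0,0,0,0],[0,0,0,0,0,0],[0,0,0,0,0,0],[0,0,0,0,0,0]]' 65
python3 -m jog '[[0,0,-1,0,0,0],[0,0,-3,0,0,0],[-1,0,-6,0,0,0],[-3,0,-10,0,0,0],[-5,0,-14,0,0,0],[-7,0,-16,0,0,0],[-7,0,-16,0,0,0],[-7,0,-16,0,0,0]]'
python3 - <<'E'
from plan import *
c=ctrl.camera("wrist");S=ctrl.camera("scene");T=ctrl.camera("top");o=ctrl.get_obs();print(o["ee_pos"],o["force"],o["time_s"])
m,b=blobs(c["img"],(3,130,60),(18,255,255)); print(b[:3],[proj(c,bar(q)+[0,.001,0]) for q in(0,.03)])
print(blobs(S["img"],(3,130,60),(16,255,255),(330,200,375,245))[1][:2],proj(S,bar(0)),proj(S,bar(.05)))
for n,bx in(("top",(350,180,420,240)),):
    print(blobs(T["img"],(18,110,90),(35,255,255),bx)[1][:2])
cv2.imwrite("pics/w9.png",np.hstack([c["img"][:,120:520],cv2.resize(T["img"][90:290,170:370],(400,400))]))
E
```

```text
time_s: 15.35
ee_pos: [0.4762, 0.0641, 0.2586]
eef_rot: [-3.141, -0.003, -0.001]
force: [-0.6, 0.0, 0.1]
grip_width: 0.061
grip_force: 0.0
time_s: 16.15
ee_pos: [0.4056, 0.0641, 0.4187]
eef_rot: [-3.141, -0.004, -0.001]
force: [0.2, 0.5, -0.2]
grip_width: 0.0611
grip_force: 0.0
[0.40618267 0.06404948 0.41732407] [-0.18810711  1.05245391 -0.27751967] 16.3
[(747, [322.5, 129.8], [309, 108, 28, 38]), (22, [442.6, 296.9], [439, 292, 8, 11]), (10, [438.3, 285.2], [436, 283, 5, 5])] [array([321.93561956, 137.03885855]), array([321.93358371, 137.01348664])]
[(81, [357.9, 229.0], [351, 223, 14, 12])] [359.03562738 227.045428  ] [359.20590701 225.74480516]
[(52, [371.5, 214.8], [368, 210, 8, 11])]
```

View pics/w9.png

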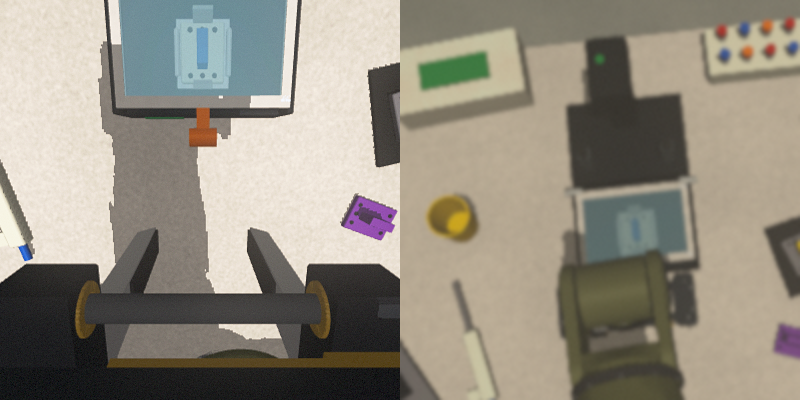

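The flap is shut: bar at (203,137), cassette under it clipped at both ends. The fingers are well clear and the spent cassette has not moved.

```bash
python3 -c "
from station import ctrl
print(ctrl.hand_in())"
```

```text
the job is handed in; nothing more can be done
None
```

The blue-grip cassette is snapped home in the bay, and the flap was lowered under control to its stop and released. The spent cassette is where it was, no contact with other items was seen, and the job was handed in at 16.3 s; no verdict came back.

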